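# Let the feed jar down on the bench lift

### The arm

A 6-joint arm with a two-finger parallel gripper is mounted at the origin on the work surface. World frame = base frame: x ahead of the robot, y to its left, z up, the work surface at z = 0. Lengths are in m, angles in rad, forces in N, time in s.
With the tool pointing down it reaches from about 0.25 to 0.725 m from the base axis. Payload 4 kg.
Tool frame: the origin (TCP) lies on the centre line of the jaws, within the pads' length; the fingertips stand ahead of it and the grasp point (between the pads) lies 11 mm behind it (bot.tip_extent is the z of the fingertips in the tool frame, in m); z points along the fingers, y is the direction in which the jaws open and shut (so a half turn about z gives the same grasp; the last joint's range is limited). The gripper opens to 85 mm and grips with 20 to 120 N. Pads are 22 mm wide; open, the fingers measure 114 mm over their backs; the gripper's body (76 mm by 85 mm) begins 54 mm behind the grasp point. The pads swing forward as they close: fully open they stand 13 mm farther back than shut.
Start: joints at [-1.159, 0.241, 0.005, 1.335, 0, 1.571], TCP at [0.2, -0.458, 0.239] pointing down, gripper open.
Joint ranges: [-2.72, 2.72], [-1.05, 1.87], [-1.09, 1.28], [-1.99, 2.15], [-1.42, 1.44], [-3.14, 3.14]. Speed limits (rad/s): [2.79, 2.79, 3.14, 3.14, 3.14, 3.14].

### API

Orientations are given as a unit quaternion [x, y, z, w].
In Python, from workcell import bot gives the robot as it stands.
- The arm moves only by the shell command python3 -m jog 'ROWS'. ROWS is JSON, a list that holds one entry, the list of rows, each a list of 7 numbers: the shift along the world's x, y, z in m, then the turn, a rotation vector about the world's x, y, z in degrees, then the closure in counts, from 0 (fully open) to 255 (shut). In form: [[[tx, ty, tz, ax, ay, az, fingers], ...]]. A call has 1 to 10 rows; each row is the pose to reach, as a shift and turn from the pose commanded when the call began; what a row does not reach only later rows make up. A row lasts 1/12 s, in which the tool goes at most 41.7 mm and 7.16 degrees, less where a joint would pass 70% of its speed; a pose out of reach is approached as far as the arm can. A call with a gripper value outside its range is refused whole. The fingers move at their own pace and stop on an object; the grip force is fixed at half the most. Time passes only in rows, so rows that repeat a pose let the fingers close. It gives the time, the measured TCP pose, the force and the opening at its end, in the units of the state.
- bot.get_obs(): the state, without advancing time (a new reading comes with each control period).
- bot.camera(name): name is "scene" or "top" or "wrist"; returns the picture (420x560x3 uint8, blue, green, red); there is no depth.
- bot.camera_model(name): a dict with "K" (3x3 intrinsics, pixels), "T" (4x4, takes a point from camera to world coordinates). Camera axes: x right, y down, z forward; pixel columns grow to the right and rows downward; lengths in m; the calibration is good to about 2 mm. A picture is of the moment at which its call begins: read the wrist's pose just before it. camera_model takes no time and is no camera call; for the wrist camera it gives the pose at the moment of the call.
- bot.job_done(): hands the job in, once; it reports no verdict.
The state is a dict: "clock": time; "joint_pos": joint angles; "joint_vel": joint speeds; "tau": joint torques, N m; "eef_pos": TCP position; "tool_rot": TCP orientation; "ft_force": force on the tool from outside, world axes, zero at the start; "ft_torque": the same for the moment, N m; "grip_width": finger opening in m.
Only numpy, scipy, OpenCV 4.12 (cv2) and the standard library are available. Lean on these libraries where they do the work, as an engineer would, in place of code of your own. Each camera call takes 0.05 s, during which the arm holds its last target. There are 200 camera calls.

### The job

The pellet jar stands raised on the small blue hydraulic lift. Push the red release lever open just a fraction of a turn so that the platform starts to sink by itself, slowly (no faster than about 2 cm per second) and let it go all the way down; then push the lever back and press it snug against its rubber stop with about 15 N of hand force, without forcing it, and let go. Do not push on the platform or the jar, and leave the bowl, comb, chew block and scoop where they are.

Things in the scene. Friction and masses are not known exactly. Their poses are not given: they have to be found in the camera images.
- lift: Blue hydraulic lift, fixed. Origin: on the shelf, below the vertical valve axis. Base plate x -45 to 75, y -75 to 325, 12 mm thick. Pump block under the valve: x -55 to 100, y +-42, top 62 mm up. Column (60 mm diameter, 115 tall) at x 0, y 250.
- valve: Red release lever: flat bar 164 x 14 x 10 mm turning about the vertical valve axis, top face 80 mm above the shelf. Origin: on the axis, 66 mm up. Closed (start): its x is parallel to the lift's x. Opens counterclockwise from above (post moves to the lift's -y), to at most 1.4 rad, and stays where left. Opening takes 3 to 5 N at the post, closing about 5 N.
- valve_post (a point): Top centre of the upright red post on the lever's -x arm: 12 mm diameter, 80 to 126 mm above the shelf, 70 mm from the valve axis. Push it from either side or pinch it from above.
- valve_hub (a point): Valve axis at the bar's top face. How it works: nothing flows for the first 0.2 to 0.6 rad of opening (unseen, differs each time); beyond, the platform sinks by itself, each further 0.1 rad adding about 17 mm/s at once: open in steps of 0.03 rad or less and watch.
- stop: Rubber stop, 14 mm diameter, on a bracket on the pump block; when closed the lever's +x arm rests on it, 70 mm from the axis. Origin: centre of its face. Yields 1 mm per 12 N. It gets the closing push at the post less about 5 N. Snug: 5 N or more on the stop for a moment (some 10 N at the post); over 20 N (some 25 at the post) forces the valve.
- platform: Wooden platform 160 x 160 x 14 mm on the ram, with the clear pellet jar (96 mm diameter, 151 tall, green cap) fixed on it. Origin: centre of its upper face, at x 0, y 250 mm of the lift, 132 mm above the shelf when fully down; starts 40 to 70 mm higher and moves only up and down.
- bowl: White ceramic bowl, 120 mm diameter, 55 mm tall; origin at the centre of its underside. A bystander.
- comb: Steel grooming comb lying flat, 150 x 40 mm, 6 mm thick; origin at its underside. A bystander.
- chew: Wooden chew block 75 x 45 x 35 mm; origin at the centre of its underside. A bystander.
- scoop: Grey plastic litter scoop lying flat, 200 mm long, 80 mm wide, 30 mm tall; origin at its underside. A bystander.

How it is judged:
By the outcome, as a careful person would: the job done as asked, in the order asked, and still so for the second after the job is handed in, with the robot touching nothing.
It also fails if it takes over 72 s, if anything falls off the work surface, if the arm or the gripper's body presses on something with over 40 N, if the wrist force passes 120 N, or if a joint passes its speed limit or range.

## Working session

There is one attempt and no reset: what is moved stays moved. The work goes in short steps, Python scripts to look and compute and a shell command to move; the robot and the scene stay as the last step left them, time stands still between calls to the robot, and variables do not carry over. Pictures are saved under pics/ and viewed, about 8 in all and at most 12, crops included, and the job is handed in when it is done.

```bash
mkdir -p pics; ls; python3 - <<'E'
from workcell import bot
import cv2,numpy as np
o=bot.get_obs();print({k:np.round(v,3).tolist() for k,v in o.items()},bot.tip_extent)
for n in("scene","top"):
    cv2.imwrite(f"pics/{n}0.png",bot.camera(n));m=bot.camera_model(n);print(n,np.round(m["K"],1).tolist(),np.round(m["T"],3).tolist())
E
```

```text
pics
{'clock': 0.0, 'joint_pos': [-1.159, 0.241, 0.004, 1.335, -0.0, 1.571], 'joint_vel': [-0.0, -0.0, 0.0, -0.0, 0.0, -0.0], 'tau': [-0.002, -37.232, 25.241, 0.017, 0.0, -0.0], 'eef_pos': [0.2, -0.458, 0.238], 'tool_rot': [0.979, 0.204, -0.0, -0.001], 'ft_force': [0.019, -0.478, 0.07], 'ft_torque': [0.022, -0.007, 0.013], 'grip_width': 0.085} 0.008
scene [[435.7, 0.0, 276.8], [0.0, 435.7, 212.1], [0.0, 0.0, 1.0]] [[-0.918, 0.305, -0.252, 0.777], [0.396, 0.716, -0.576, 0.337], [0.005, -0.628, -0.778, 0.68], [0.0, 0.0, 0.0, 1.0]]
top [[385.2, 0.0, 276.9], [0.0, 385.2, 207.9], [0.0, 0.0, 1.0]] [[0.011, -0.987, 0.158, 0.441], [-1.0, -0.007, 0.027, -0.104], [-0.025, -0.158, -0.987, 0.954], [0.0, 0.0, 0.0, 1.0]]
```

View pics/scene0.png

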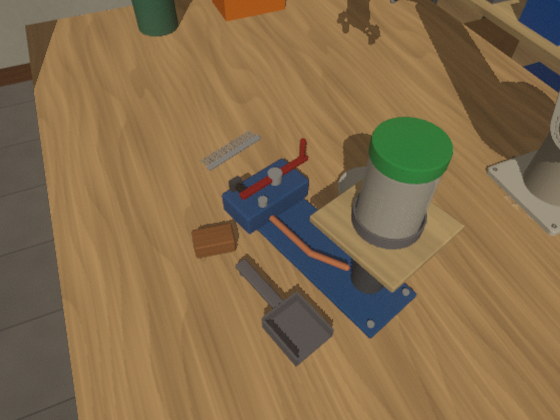

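View pics/top0.png

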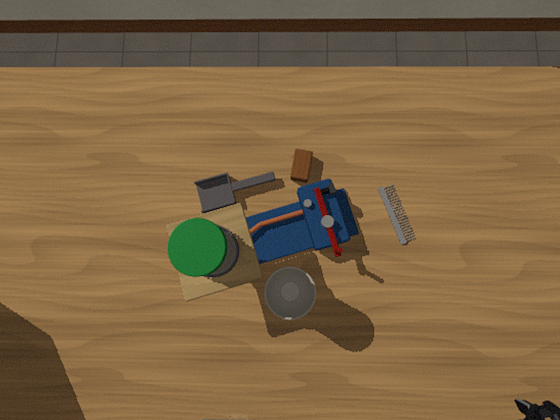

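Scene view: the red post top is near (303,142), hub at (275,176). Top view: hub at (327,221), post near (338,252), bar's far end near (318,190), platform at left, bowl at (290,293).

```bash
cat > h.py <<'E'
import cv2,numpy as np
from workcell import bot
def ray(m,u,v,z):
    T=m["T"];d=T[:3,:3]@np.linalg.solve(m["K"],[u,v,1.]);return T[:3,3]+d*(z-T[2,3])/d[2]
def red(im):
    h=cv2.cvtColor(im,cv2.COLOR_BGR2HSV);H,S,V=cv2.split(h)
    return (((H<5)|(H>172))&(S>170)&(V>80)).astype(np.uint8)
def proj(m,p):
    T=m["T"];c=m["K"]@(T[:3,:3].T@(np.array(p)-T[:3,3]));return c[:2]/c[2]
E
python3 - <<'E'
from h import *
for n in("top","scene"):
    im=cv2.imread(f"pics/{n}0.png");m=bot.camera_model(n);k=red(im)
    q,l,s,c=cv2.connectedComponentsWithStats(k);print(n,s.tolist())
    ys,xs=np.nonzero(k)
    for j in (np.argmin(ys),np.argmax(ys),np.argmin(xs),np.argmax(xs)):print(xs[j],ys[j],ray(m,xs[j],ys[j],.08).round(3),ray(m,xs[j],ys[j],.126).round(3))
mt=bot.camera_model("top");print("hub",ray(mt,327.5,221.5,.085).round(3))
ms=bot.camera_model("scene");print("hub",ray(ms,275,175,.085).round(3), "post", ray(ms,303,142,.126).round(3))
a=cv2.resize(cv2.imread("pics/top0.png")[170:270,280:380],(500,500),interpolation=2)
b=cv2.resize(cv2.imread("pics/scene0.png")[120:220,215:315],(500,500),interpolation=2)
cv2.imwrite("pics/c0.png",cv2.resize(np.hstack([a,b]),(800,400)))
E
```

```text
top [[0, 0, 560, 420, 234875], [314, 188, 14, 29, 156], [326, 228, 16, 29, 169]]
317 188 [ 0.629 -0.173  0.08 ] [ 0.619 -0.169  0.126]
336 256 [ 0.473 -0.215  0.08 ] [ 0.471 -0.209  0.126]
314 189 [ 0.626 -0.166  0.08 ] [ 0.616 -0.163  0.126]
341 249 [ 0.489 -0.226  0.08 ] [ 0.486 -0.22   0.126]
scene [[0, 0, 560, 420, 234725], [281, 139, 27, 35, 239], [240, 177, 32, 22, 236]]
302 139 [ 0.458 -0.265  0.08 ] [ 0.483 -0.218  0.126]
243 198 [ 0.626 -0.162  0.08 ] [ 0.637 -0.124  0.126]
240 193 [ 0.627 -0.176  0.08 ] [ 0.638 -0.136  0.126]
307 157 [ 0.472 -0.213  0.08 ] [ 0.495 -0.171  0.126]
hub [ 0.55  -0.196  0.085]
hub [ 0.551 -0.188  0.085] post [ 0.485 -0.21   0.126]
```

View pics/c0.png

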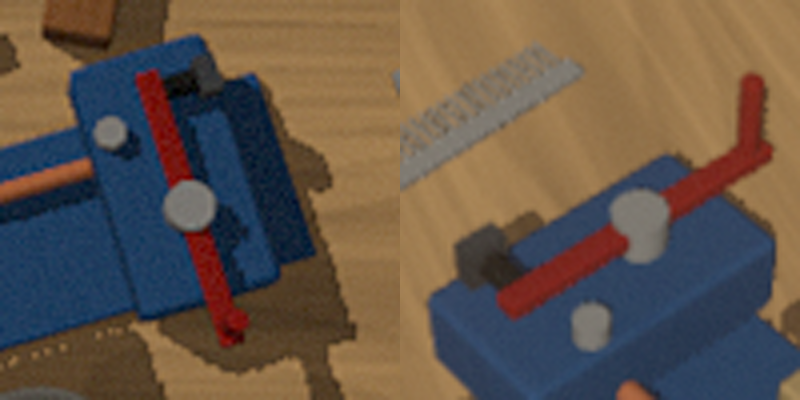

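```bash
python3 -m jog '[[[0.028,0.025,0,0,0,-1,175],[0.056,0.049,0,0,0,-2,175],[0.084,0.073,0,0,0,-3,175],[0.113,0.098,0,0,0,-4,175],[0.141,0.122,0,0,0,-5,175],[0.17,0.147,0,0,0,-6,175],[0.198,0.171,-0.01,0,0,-6.6,175],[0.226,0.196,-0.02,0,0,-6.6,175],[0.254,0.22,-0.03,0,0,-6.6,175],[0.275,0.238,-0.04,0,0,-6.6,175]]]'; python3 -m jog '[[[0.008,0.0065,-0.02,0,0,0,175],[0.008,0.0065,-0.02,0,0,0,175],[0.008,0.0065,-0.02,0,0,0,175]]]'
python3 - <<'E'
from h import *
o=bot.get_obs();print(o["eef_pos"].round(4) if hasattr(o["eef_pos"],'round') else o["eef_pos"],o["tool_rot"],o["ft_force"],o["grip_width"])
m=bot.camera_model("wrist");im=bot.camera("wrist")
sc=bot.camera("scene");cv2.imwrite("pics/s1.png",sc)
cv2.imwrite("pics/w1.png",im);q,l,s,c=cv2.connectedComponentsWithStats(red(im));print(s.tolist(),c.tolist())
for p in ([.483,-.2135,.126],[.55,-.193,.085],[.627,-.170,.08]):print(proj(m,p))
print(np.round(m["T"],3).tolist())
E
```

```text
clock: 0.93
eef_pos: [0.4768, -0.2179, 0.1985]
tool_rot: [0.989, 0.149, 0.0, -0.0]
ft_force: [0.1, 0.0, -0.4]
grip_width: 0.0265
clock: 1.18
eef_pos: [0.4821, -0.2127, 0.1777]
tool_rot: [0.989, 0.149, -0.002, -0.001]
ft_force: [-0.3, -0.2, -0.6]
grip_width: 0.027
[ 0.4821 -0.2127  0.1777] [ 0.9889014   0.14855676 -0.00196327 -0.00102225] [-0.3395906  -0.16023934 -0.58365392] 0.027021339703073365
[[0, 0, 560, 420, 231252], [276, 0, 22, 96, 1981], [277, 137, 20, 108, 1967]] [[279.38538909933754, 211.06821562624324], [286.18727915194347, 46.17465926299849], [286.23945094051857, 189.61921708185054]]
[283.29187511 235.61522171]
[283.30317125 115.02247034]
[284.52175076 -21.21309036]
[[0.293, -0.922, -0.254, 0.546], [-0.956, -0.284, -0.075, -0.193], [-0.003, 0.264, -0.964, 0.312], [0.0, 0.0, 0.0, 1.0]]
```

View pics/w1.png

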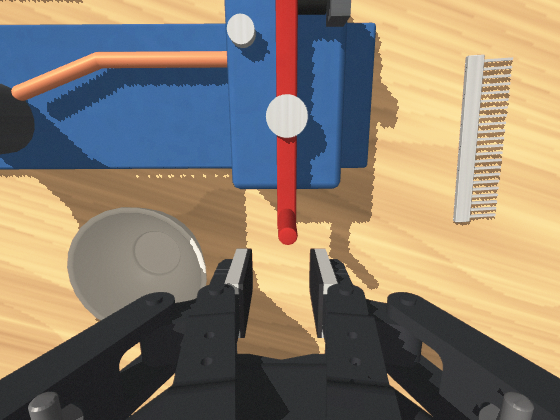

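View pics/s1.png

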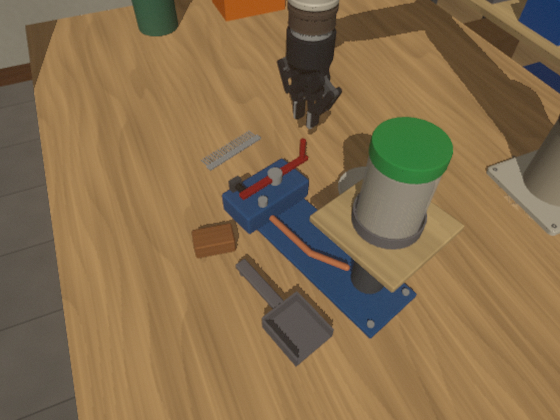

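Wrist view: post top at (287,236), hub at (287,116), about 2 mm to −y of my estimate; the jaws straddle it. Lowering around it with that correction.

```bash
python3 -m jog '[[[0.001,-0.002,-0.025,0,0,0,175],[0.001,-0.002,-0.05,0,0,0,175],[0.001,-0.002,-0.074,0,0,0,175],[0.001,-0.002,-0.074,0,0,0,175],[0.001,-0.002,-0.074,0,0,0,175]]]'
cat > w.py <<'E'
from h import *
import json,os,sys
o=bot.get_obs();c=o["clock"];m=bot.camera_model("scene");im=bot.camera("scene")
h=cv2.cvtColor(im,cv2.COLOR_BGR2HSV);g=cv2.inRange(h,(50,120,40),(75,255,255));g[:100]=0;g[:,:330]=0
M=cv2.moments(g,True);u,v=M["m10"]/M["m00"],M["m01"]/M["m00"]
L=json.load(open("log.json")) if os.path.exists("log.json") else []
# px per metre of drop at cap height; vertical line through cap centre
if not L: p0=ray(m,u,v,.34).tolist()
else: p0=L[0][3]
dz=-.08+np.arange(801)*.0001+.002
d=np.array([proj(m,[p0[0],p0[1],p0[2]+z])[1] for z in dz]);z=dz[np.argmin(abs(d-v))]*1000
L.append([c,v,z,p0]);json.dump(L,open("log.json","w"))
w=bot.camera("top") if 0 else None
r=np.array([.5505,-.195]);e=np.array(o["eef_pos"])[:2]-r
th=np.arctan2(-e[1],-e[0])-np.radians(17)
t=np.array([np.sin(th+.2967),-np.cos(th+.2967)])
print("t %.2f cap v %.2f z %.1f mm"%(c,v,z),"rate %.1f mm/s"%((z-L[-2][2])/(c-L[-2][0])) if len(L)>1 else "","tool th %.3f Ftan %.1f"%(th,t@np.array(o["ft_force"])[:2]),np.round(o["ft_force"],1),np.round(o["eef_pos"],4),"rad %.4f"%np.linalg.norm(e))
E
python3 w.py; python3 - <<'E'
import numpy as np
from math import *
# tool shift from start centre as function of tool angle
for k in range(0,25):
    th=.04*k;a=radians(17);f=lambda t:np.array([-.07*cos(a+t),-.07*sin(a+t)])
    print("%.2f"%th,np.round((f(th)-f(0))*1000,1),round(degrees(th),1))
E
```

```text
clock: 1.7
eef_pos: [0.4829, -0.2164, 0.1055]
tool_rot: [0.989, 0.147, -0.001, -0.0]
ft_force: [0.5, 0.6, 0.1]
grip_width: 0.0269
t 1.70 cap v 149.71 z -0.0 mm  tool th 0.010 Ftan -0.5 [0.5 0.6 0.1] [ 0.4829 -0.2164  0.1055] rad 0.0709
0.00 [0. 0.] 0.0
0.04 [ 0.9 -2.7] 2.3
0.08 [ 1.8 -5.3] 4.6
0.12 [ 2.9 -7.9] 6.9
0.16 [  4.1 -10.4] 9.2
0.20 [  5.4 -12.9] 11.5
0.24 [  6.8 -15.3] 13.8
0.28 [  8.3 -17.7] 16.0
0.32 [  9.8 -20. ] 18.3
0.36 [ 11.5 -22.3] 20.6
0.40 [ 13.3 -24.5] 22.9
0.44 [ 15.1 -26.6] 25.2
0.48 [ 17.  -28.6] 27.5
0.52 [ 19.  -30.6] 29.8
0.56 [ 21.1 -32.4] 32.1
0.60 [ 23.2 -34.2] 34.4
0.64 [ 25.5 -35.9] 36.7
0.68 [ 27.8 -37.5] 39.0
0.72 [ 30.1 -39.1] 41.3
0.76 [ 32.5 -40.5] 43.5
0.80 [ 35.  -41.8] 45.8
0.84 [ 37.5 -43. ] 48.1
0.88 [ 40.1 -44.2] 50.4
0.92 [ 42.7 -45.2] 52.7
0.96 [ 45.3 -46.1] 55.0
```

```bash
python3 -m jog '[[[0.0018,-0.0053,0,0,0,4.6,175],[0.0029,-0.0079,0,0,0,6.9,175],[0.0041,-0.0104,0,0,0,9.2,175],[0.0054,-0.0129,0,0,0,11.5,175],[0.0068,-0.0153,0,0,0,13.8,175],[0.0068,-0.0153,0,0,0,13.8,175]]]'; python3 w.py; python3 - <<'E'
from h import *
im=bot.camera("top");m=bot.camera_model("top");k=red(im);cv2.imwrite("pics/t2.png",im);q,l,s,c=cv2.connectedComponentsWithStats(k);print(s.tolist(),c.round(1).tolist())
for i in range(1,q):print(ray(m,*c[i],.08).round(3))
a=cv2.imread("pics/top0.png");q,l,s,c=cv2.connectedComponentsWithStats(red(a))
for i in range(1,q):print("old",ray(m,*c[i],.08).round(3))
E
```

```text
clock: 2.25
eef_pos: [0.4918, -0.2316, 0.1077]
tool_rot: [0.964, 0.266, 0.001, 0.001]
ft_force: [-1.8, 1.6, 1.3]
grip_width: 0.0266
t 2.25 cap v 149.72 z -0.0 mm rate 0.0 mm/s tool th 0.261 Ftan -2.3 [-1.8  1.6  1.3] [ 0.4918 -0.2316  0.1077] rad 0.0692
[[0, 0, 560, 420, 234972], [310, 189, 17, 28, 154], [328, 227, 9, 17, 74]] [[279.5, 209.5], [317.5, 202.4], [332.4, 233.7]]
[ 0.595 -0.174  0.08 ]
[ 0.523 -0.207  0.08 ]
old [ 0.596 -0.181  0.08 ]
old [ 0.506 -0.209  0.08 ]
```

```bash
cat >> w.py <<'E'
tm=bot.camera_model("top");k=red(bot.camera("top"));k[:,:300]=0;k[222:]=0
n,l,s,cc=cv2.connectedComponentsWithStats(k);i=1+np.argmax(s[1:,4]);p=ray(tm,*cc[i],.08)
print("   lever %.3f"%(np.arctan2(p[1]+.195,p[0]-.5505)-.298))
if len(L)>1 and abs(z-L[-2][2])>.35: print("SINKING");sys.exit(1)
E
J="python3 -m jog"
f(){ grep -v -e rot -e grip -e eef -e clock; }
{ $J '[[[0.0011,-0.0018,0,0,0,1.7,175],[0.0011,-0.0018,0,0,0,1.7,175],[0.0011,-0.0018,0,0,0,1.7,175]]]' && python3 w.py &&
$J '[[[0.0012,-0.0017,0,0,0,1.7,175],[0.0012,-0.0017,0,0,0,1.7,175],[0.0012,-0.0017,0,0,0,1.7,175],[0.0012,-0.0017,0,0,0,1.7,175],[0.0012,-0.0017,0,0,0,1.7,175]]]' && python3 w.py &&
$J '[[[0.0012,-0.0017,0,0,0,1.7,175],[0.0012,-0.0017,0,0,0,1.7,175],[0.0012,-0.0017,0,0,0,1.7,175],[0.0012,-0.0017,0,0,0,1.7,175],[0.0012,-0.0017,0,0,0,1.7,175]]]' && python3 w.py &&
$J '[[[0.0013,-0.0017,0,0,0,1.7,175],[0.0013,-0.0017,0,0,0,1.7,175],[0.0013,-0.0017,0,0,0,1.7,175],[0.0013,-0.0017,0,0,0,1.7,175],[0.0013,-0.0017,0,0,0,1.7,175]]]' && python3 w.py; } | f
```

```text
ft_force: [-0.6, 0.8, 1.1]
t 2.60 cap v 149.71 z -0.0 mm rate 0.0 mm/s tool th 0.284 Ftan -1.0 [-0.6  0.8  1.1] [ 0.4925 -0.2331  0.1063] rad 0.0694
   lever 0.168
ft_force: [-0.9, 2.4, 1.7]
t 3.12 cap v 149.71 z -0.0 mm rate 0.0 mm/s tool th 0.306 Ftan -2.5 [-0.9  2.4  1.7] [ 0.4932 -0.2344  0.1053] rad 0.0696
   lever 0.192
ft_force: [-0.1, 1.7, 2.3]
t 3.63 cap v 149.70 z -0.0 mm rate 0.0 mm/s tool th 0.336 Ftan -1.4 [-0.1  1.7  2.3] [ 0.4944 -0.2362  0.1053] rad 0.0696
   lever 0.220
ft_force: [-1.0, 1.6, 1.0]
t 4.15 cap v 149.72 z -0.0 mm rate 0.0 mm/s tool th 0.368 Ftan -1.9 [-1.   1.6  1. ] [ 0.4957 -0.2379  0.1053] rad 0.0696
   lever 0.252
```

```bash
J="python3 -m jog"
f(){ grep -v -e rot -e grip -e eef -e clock -e ft_; }
{ $J '[[[0.0013,-0.0016,0,0,0,1.7,175],[0.0013,-0.0016,0,0,0,1.7,175],[0.0013,-0.0016,0,0,0,1.7,175],[0.0013,-0.0016,0,0,0,1.7,175],[0.0013,-0.0016,0,0,0,1.7,175]]]' && python3 w.py &&
$J '[[[0.0014,-0.0016,0,0,0,1.7,175],[0.0014,-0.0016,0,0,0,1.7,175],[0.0014,-0.0016,0,0,0,1.7,175],[0.0014,-0.0016,0,0,0,1.7,175],[0.0014,-0.0016,0,0,0,1.7,175]]]' && python3 w.py &&
$J '[[[0.0014,-0.0016,0,0,0,1.7,175],[0.0014,-0.0016,0,0,0,1.7,175],[0.0014,-0.0016,0,0,0,1.7,175],[0.0014,-0.0016,0,0,0,1.7,175],[0.0014,-0.0016,0,0,0,1.7,175]]]' && python3 w.py &&
$J '[[[0.0014,-0.0015,0,0,0,1.7,175],[0.0014,-0.0015,0,0,0,1.7,175],[0.0014,-0.0015,0,0,0,1.7,175],[0.0014,-0.0015,0,0,0,1.7,175],[0.0014,-0.0015,0,0,0,1.7,175]]]' && python3 w.py; } | f
```

```text
t 4.67 cap v 152.32 z -4.0 mm rate -7.7 mm/s tool th 0.397 Ftan -3.0 [-1.5  2.7  1.4] [ 0.497  -0.2395  0.1053] rad 0.0696
   lever 0.279
SINKING
```

```bash
python3 -m jog '[[[0,0,0,0,0,0,175],[0,0,0,0,0,0,175],[0,0,0,0,0,0,175],[0,0,0,0,0,0,175],[0,0,0,0,0,0,175]]]' >/dev/null; python3 w.py
```

```text
t 5.18 cap v 156.08 z -10.0 mm rate -11.6 mm/s tool th 0.397 Ftan -2.2 [-2.   1.2  1.9] [ 0.497  -0.2395  0.1053] rad 0.0696
   lever 0.280
SINKING
```

```bash
for i in 1 2 3 4 5 6; do python3 -m jog '[[[0,0,0,0,0,0,175],[0,0,0,0,0,0,175],[0,0,0,0,0,0,175],[0,0,0,0,0,0,175],[0,0,0,0,0,0,175],[0,0,0,0,0,0,175],[0,0,0,0,0,0,175],[0,0,0,0,0,0,175],[0,0,0,0,0,0,175],[0,0,0,0,0,0,175]]]' >/dev/null; python3 w.py;done
```

```text
t 6.12 cap v 162.71 z -20.7 mm rate -11.5 mm/s tool th 0.397 Ftan -1.7 [-1.5  1.   1.6] [ 0.497  -0.2395  0.1053] rad 0.0696
   lever 0.281
SINKING
t 7.05 cap v 169.06 z -31.2 mm rate -11.3 mm/s tool th 0.398 Ftan -3.2 [-2.5  2.1  2.2] [ 0.497  -0.2395  0.1053] rad 0.0696
   lever 0.280
SINKING
t 7.98 cap v 175.13 z -41.7 mm rate -11.3 mm/s tool th 0.397 Ftan -1.6 [-1.3  1.   2. ] [ 0.497  -0.2395  0.1053] rad 0.0696
   lever 0.281
SINKING
t 8.92 cap v 177.79 z -46.4 mm rate -5.0 mm/s tool th 0.397 Ftan -3.2 [-2.7  1.9  1.7] [ 0.497  -0.2395  0.1053] rad 0.0696
   lever 0.280
SINKING
t 9.85 cap v 177.80 z -46.4 mm rate 0.0 mm/s tool th 0.397 Ftan -2.8 [-2.2  1.8  1.9] [ 0.497  -0.2395  0.1053] rad 0.0696
   lever 0.280
t 10.78 cap v 177.80 z -46.4 mm rate 0.0 mm/s tool th 0.397 Ftan -2.9 [-2.3  1.9  0.5] [ 0.497  -0.2395  0.1053] rad 0.0696
   lever 0.280
```

```bash
python3 -m jog '[[[-0.0039,0.0049,0,0,0,-5.2,175],[-0.0057,0.0079,0,0,0,-8,175],[-0.0075,0.0109,0,0,0,-10.9,175],[-0.0090,0.0140,0,0,0,-13.7,175],[-0.0106,0.0172,0,0,0,-16.6,175],[-0.0118,0.0205,0,0,0,-19.4,175],[-0.0129,0.0238,0,0,0,-22.3,175],[-0.0133,0.0251,0,0,0,-23.5,175],[-0.0133,0.0251,0,0,0,-23.5,175],[-0.0133,0.0251,0,0,0,-23.5,175]]]'|grep force; python3 w.py
```

```text
ft_force: [2.4, -3.9, -2.5]
t 11.72 cap v 177.79 z -46.4 mm rate 0.0 mm/s tool th 0.014 Ftan 4.4 [ 2.4 -3.9 -2.5] [ 0.4851 -0.216   0.1057] rad 0.0686
   lever 0.108
```

```bash
f(){ grep -e force; }
python3 -m jog '[[[-0.0005,0.002,0,0,0,-1.6,175],[-0.001,0.004,0,0,0,-3.2,175],[-0.001,0.004,0,0,0,-3.2,175],[-0.001,0.004,0,0,0,-3.2,175]]]'|f; python3 w.py
python3 -m jog '[[[-0.0002,0.001,0,0,0,-0.8,175],[-0.0002,0.001,0,0,0,-0.8,175],[-0.0002,0.001,0,0,0,-0.8,175]]]'|f; python3 w.py
```

```text
ft_force: [1.5, -5.6, -2.4]
t 12.15 cap v 177.80 z -46.4 mm rate 0.0 mm/s tool th -0.051 Ftan 5.8 [ 1.5 -5.6 -2.4] [ 0.4838 -0.2117  0.1057] rad 0.0688
   lever 0.047
ft_force: [1.4, -5.0, -1.1]
t 12.50 cap v 177.80 z -46.4 mm rate 0.0 mm/s tool th -0.068 Ftan 5.2 [ 1.4 -5.  -1.1] [ 0.4835 -0.2106  0.1057] rad 0.0688
   lever 0.029
```

```bash
f(){ grep -e force; }
python3 -m jog '[[[-0.0002,0.001,0,0,0,-0.8,175],[-0.0002,0.001,0,0,0,-0.8,175],[-0.0002,0.001,0,0,0,-0.8,175]]]'|f; python3 w.py
python3 -m jog '[[[-0.0001,0.0005,0,0,0,0,175],[-0.0001,0.0005,0,0,0,0,175],[-0.0001,0.0005,0,0,0,0,175]]]'|f; python3 w.py
```

```text
ft_force: [2.3, -4.9, -1.5]
t 12.85 cap v 177.78 z -46.3 mm rate 0.3 mm/s tool th -0.084 Ftan 5.3 [ 2.3 -4.9 -1.5] [ 0.4832 -0.2095  0.1056] rad 0.0689
   lever 0.016
ft_force: [1.1, -4.1, -0.9]
t 13.20 cap v 177.79 z -46.4 mm rate -0.3 mm/s tool th -0.092 Ftan 4.2 [ 1.1 -4.1 -0.9] [ 0.483  -0.209   0.1057] rad 0.0689
   lever 0.003
```

```bash
python3 -m jog '[[[-0.0001,0.0005,0,0,0,0,175],[-0.0001,0.0005,0,0,0,0,175],[-0.0001,0.0005,0,0,0,0,175]]]'|grep force; python3 w.py
```

```text
ft_force: [1.1, -5.2, -2.0]
t 13.55 cap v 177.80 z -46.4 mm rate 0.0 mm/s tool th -0.097 Ftan 5.3 [ 1.1 -5.2 -2. ] [ 0.4829 -0.2087  0.1057] rad 0.0690
   lever 0.004
```

```bash
python3 -m jog '[[[-0.0001,0.0005,0,0,0,0,175],[-0.0001,0.0005,0,0,0,0,175],[-0.0001,0.0005,0,0,0,0,175]]]'|grep force; python3 w.py
```

```text
ft_force: [1.5, -6.9, -2.7]
t 13.90 cap v 177.81 z -46.4 mm rate 0.0 mm/s tool th -0.098 Ftan 7.1 [ 1.5 -6.9 -2.7] [ 0.4829 -0.2086  0.1057] rad 0.0690
   lever 0.002
```

```bash
python3 -m jog '[[[-0.0002,0.001,0,0,0,0,175],[-0.0002,0.001,0,0,0,0,175],[-0.0002,0.001,0,0,0,0,175]]]'|grep force; python3 w.py;python3 -m jog '[[[-0.0001,0.0005,0,0,0,0,175],[-0.0001,0.0005,0,0,0,0,175],[-0.0001,0.0005,0,0,0,0,175]]]'|grep force; python3 w.py
```

```text
ft_force: [2.1, -8.1, -3.2]
t 14.25 cap v 177.80 z -46.4 mm rate 0.0 mm/s tool th -0.104 Ftan 8.4 [ 2.1 -8.1 -3.2] [ 0.4828 -0.2082  0.1057] rad 0.0690
   lever -0.002
ft_force: [2.1, -9.8, -2.4]
t 14.60 cap v 177.81 z -46.4 mm rate 0.0 mm/s tool th -0.105 Ftan 10.0 [ 2.1 -9.8 -2.4] [ 0.4828 -0.2081  0.1057] rad 0.0690
   lever -0.001
```

```bash
python3 -m jog '[[[-0.0002,0.001,0,0,0,0,175],[-0.0002,0.001,0,0,0,0,175],[-0.0002,0.001,0,0,0,0,175]]]'|grep force; python3 w.py;python3 -m jog '[[[-0.0001,0.0005,0,0,0,0,175],[-0.0001,0.0005,0,0,0,0,175],[-0.0001,0.0005,0,0,0,0,175]]]'|grep force; python3 w.py
```

```text
ft_force: [1.9, -10.5, -2.9]
t 14.95 cap v 177.80 z -46.4 mm rate 0.0 mm/s tool th -0.110 Ftan 10.7 [  1.9 -10.5  -2.9] [ 0.4827 -0.2078  0.1057] rad 0.0690
   lever -0.007
ft_force: [2.2, -12.8, -3.6]
t 15.30 cap v 177.80 z -46.4 mm rate 0.0 mm/s tool th -0.111 Ftan 12.9 [  2.2 -12.8  -3.6] [ 0.4827 -0.2078  0.1057] rad 0.0690
   lever -0.007
```

```bash
python3 -m jog '[[[-0.0002,0.001,0,0,0,0,175],[-0.0002,0.001,0,0,0,0,175],[-0.0002,0.001,0,0,0,0,175],[-0.0002,0.001,0,0,0,0,175],[-0.0002,0.001,0,0,0,0,175],[-0.0002,0.001,0,0,0,0,175]]]'|grep force; python3 w.py
```

```text
ft_force: [2.5, -14.6, -4.9]
t 15.90 cap v 177.80 z -46.4 mm rate 0.0 mm/s tool th -0.115 Ftan 14.8 [  2.5 -14.6  -4.9] [ 0.4826 -0.2075  0.1057] rad 0.0691
   lever -0.010
```

```bash
python3 -m jog '[[[0.0005,-0.002,0,0,0,0,175],[0.001,-0.004,0,0,0,0,175],[0.0015,-0.006,0,0,0,0,175],[0.002,-0.008,0,0,0,0,175],[0.0025,-0.010,0,0,0,0,175],[0.0025,-0.010,0,0,0,0,175],[0.0025,-0.010,0,0,0,0,175]]]'; python3 w.py
```

```text
clock: 16.58
eef_pos: [0.4837, -0.2125, 0.1052]
tool_rot: [0.995, 0.096, -0.0, -0.0]
ft_force: [0.1, -0.1, 0.5]
grip_width: 0.0269
t 16.58 cap v 177.81 z -46.4 mm rate 0.0 mm/s tool th -0.041 Ftan 0.1 [ 0.1 -0.1  0.5] [ 0.4837 -0.2125  0.1052] rad 0.0691
   lever 0.001
```

Free of contact, lever at 0.00. Raising, then a final look.

```bash
python3 -m jog '[[[0.0006,-0.002,0.01,0,0,0,175],[0.0006,-0.002,0.03,0,0,0,175],[0.0006,-0.002,0.06,0,0,0,175],[0.0006,-0.002,0.09,0,0,0,175],[0.0006,-0.002,0.12,0,0,0,175],[-0.03,-0.02,0.13,0,0,0,175],[-0.06,-0.04,0.13,0,0,0,175],[-0.06,-0.04,0.13,0,0,0,175],[-0.06,-0.04,0.13,0,0,0,175]]]'; python3 w.py; python3 - <<'E'
from h import *
a,b=bot.camera("scene"),bot.camera("top")
cv2.imwrite("pics/f.png",cv2.resize(np.hstack([a,b]),(800,300)))
E
```

```text
clock: 17.43
eef_pos: [0.4227, -0.2534, 0.2358]
tool_rot: [0.996, 0.095, 0.0, 0.0]
ft_force: [-0.5, -0.2, 0.2]
grip_width: 0.0268
t 17.43 cap v 177.81 z -46.4 mm rate 0.0 mm/s tool th 0.132 Ftan -0.0 [-0.5 -0.2  0.2] [ 0.4227 -0.2534  0.2358] rad 0.1405
   lever -0.001
```

View pics/f.png

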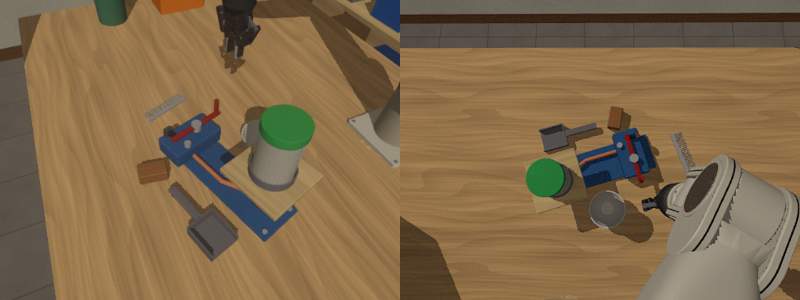

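The platform is fully down, the lever lies back on its stop, the bystanders are where they were, and the gripper is clear.

```bash
python3 -c "
from workcell import bot
print(bot.job_done())"
```

```text
the job is handed in; nothing more can be done
None
```

The job is done and handed in at about 17.5 s on the robot's clock, well under the 72 s limit.

- **Opening:** I set the jaws around the post without gripping it and opened the lever in steps of about 0.03 rad. The platform began to sink at about 0.28 rad, at a steady 11 to 12 mm/s.
- **Lowering:** It came down 46 mm by itself. The drop stopped abruptly and the height then stayed constant. I judged it fully down from that and from the pictures, not from a separate measurement of its final height.
- **Closing:** I pushed the lever back and raised the force gently to 14.8 N at the post, roughly 10 N on the stop. I then backed off until the force read zero and moved clear.

**Last checks:** The lever was at 0.00 rad (its closed position), the platform was not moving and the wrist force was about zero. The bowl, comb, chew block and scoop look unmoved in the pictures; I did not measure them. No check failed or disagreed.

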